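# Sweep the jar lids off the chopping block into the pan

### The arm

A 6-joint arm with a two-finger parallel gripper is mounted at the origin on the work surface. World frame = base frame: x ahead of the robot, y to its left, z up, the work surface at z = 0. Lengths are in m, angles in rad, forces in N, time in s.
With the tool pointing down it reaches from about 0.35 to 0.85 m from the base axis. Payload 8.1 kg.
Tool frame: the origin (TCP) lies at the very end of the fingers, on their centre line; the grasp point (between the pads) lies r.pinch_z behind it (r.pinch_z is the distance from the TCP to the grasp point, in m); z points along the fingers, y is the line along which they close (so a half turn about z gives the same grasp; the last joint's range is limited). The gripper opens to 93 mm and grips with 3 to 60 N. Pads are 15 mm wide; open, the fingers measure 128 mm over their backs; the gripper's body (75 mm by 188 mm) begins 65 mm behind the grasp point.
Start: joints at [1.229, 0.13, 1.488, -0, 1.523, -0.085], TCP at [0.152, 0.58, 0.219] pointing down, gripper open.
Joint ranges: [-2.96, 2.96], [-0.89, 2.26], [0.02, 2.5], [-1.34, 4.48], [0, 2.73], [-2.66, 2.66]. Speed limits (rad/s): [2.39, 2.39, 2.79, 3.14, 3.14, 3.14].

### API

Orientations are given as a unit quaternion [x, y, z, w].
In Python, from workcell import r gives the robot as it stands. The module is installed in compiled form; this text tells all that it offers.
- The arm moves only by the tool send_rows, never from a script. Its argument "increments" is a list that holds one entry, the list of rows, each a list of 7 numbers: the gripper command: -1 is fully open, 1 is shut, values between are in proportion, then the shift along the tool's x, y, z in m, then the turn, a rotation vector about the tool's x, y, z in degrees. A call has 1 to 5 rows; each row is the pose to reach, as a shift and turn from the pose commanded when the call began, along the tool's axes at that moment; what a row does not reach only later rows make up. A row lasts 1/12 s, in which the tool goes at most 41.7 mm and 7.16 degrees, less where a joint would pass 70% of its speed; a pose out of reach is approached as far as the arm can. A call with a gripper value outside its range is refused whole. The fingers move at their own pace and stop on an object; "grip_force" is the grip in N (left out, the last holds). Time passes only in rows, so rows that repeat a pose let the fingers close. It gives the time, the measured TCP pose, the force, the opening and the grip force at its end, in the units of the state.
- r.observe(): the state, without advancing time (a new reading comes with each control period).
- r.read_camera(name): name is "scene" or "top"; returns a dict with "frame" (480x640x3 uint8, red, green, blue), "fx", "fy", "cx", "cy" (pixels), "R" (3x3) and "t" (3): a world point X has camera coordinates R X + t. Camera axes: x right, y down, z forward; pixel columns grow to the right and rows downward; lengths in m; the calibration is good to about 2 mm. A picture is of the moment at which its call begins. There is no depth.
- r.finish_job(): hands the job in; it is judged then, once.
Trained networks look in a picture, given as the dict that the camera call returned (one of the last four; its "shot" number tells which), for a name from the list of things; names that differ only in an ending like _2 or _b are one class to them, and where a whole thing is asked for, a point or a joint stands for the part that bears it (a point fixed in the world has none). Each returns a list of dicts, best first, with "p" (0 to 1); they miss things now and then, are a little off and sometimes report something else, mostly with a low value. They report only what shows in the picture. A call takes as long as a camera call.
- r.spot_in(picture, label): "rect" ([centre column, centre row, width, height] in pixels, round what is visible of it).
- r.trace(picture, label): "mask" (480x640 bool, what is visible of it) and "rect" ([centre column, centre row, width, height] in pixels, round what is visible of it).
- r.pinpoint(picture, label): "location" ([column, row] in pixels: a listed point, or the origin of a listed thing).
The state is a dict: "time": time; "qpos": joint angles; "qvel": joint speeds; "joint_torque": joint torques, N m; "tool_pos": TCP position; "tool_rot": TCP orientation; "force": force on the tool from outside, world axes, zero at the start; "wrist_torque": the same for the moment, N m; "gripper_width": finger opening in m; "grip_force": force on a finger pad.
Only numpy, scipy, OpenCV 4.12 (cv2) and the standard library are available. Lean on these libraries where they do the work, as an engineer would, in place of code of your own. Each camera call takes 0.05 s, during which the arm holds its last target. There are 200 camera calls.

### The job

Clear the three loose jar lids off the wooden chopping block: sweep them with the fingers across the block and off its end, so that they drop into the low steel pan that stands against it. Only slide the lids, never pick them up or lift them, and leave the two shakers and the small glass on the block standing where they are.

Things in the scene. Friction and masses are not known exactly. Their poses are not given: they have to be found in the camera images.
- block: fixed wooden chopping block, 280 mm along its x, 360 mm along its y, 45 mm high; origin at the centre of its underside, on the counter (z = 0); z up. The pan stands flush against one of its two ends, +y or -y (it varies); a low closed cutlery box (89 mm along y, 264 mm along x, 52 mm high with its knob) stands by the other end, leaving a gap of 45 mm to the block
- pan: fixed open-topped rectangular steel pan, 325 mm along its x, 176 mm along its y, 40 mm high (its rim is 5 mm below the block's top), walls and floor 4 mm; origin at the centre of its underside, on the counter; its axes are parallel to the block's, its centre 270 mm from the block's centre along the block's y, one way or the other; it is longer than the block is deep, so a lid slid straight along the block's y falls into it
- lid_a: loose metal jar lid lying flat on the chopping block, bare metal, a closed disc 53 mm in diameter and 12 mm high (upright rim for the lower 6 mm, bevelled above to 45 mm across the top), about 14 g; origin at the centre of its underside, z up; it slides easily and drops when its middle passes the block's edge. It starts in the row at the block's -x side (near the robot; block x about -0.07 to -0.095), at the -y half
- lid_b: loose metal jar lid lying flat on the chopping block, bare metal, a closed disc 53 mm in diameter and 12 mm high (upright rim for the lower 6 mm, bevelled above to 45 mm across the top), about 14 g; origin at the centre of its underside, z up; it slides easily and drops when its middle passes the block's edge. It starts in the same near row as lid_a, at the +y half
- lid_c: loose metal jar lid lying flat on the chopping block, bare metal, a closed disc 53 mm in diameter and 12 mm high (upright rim for the lower 6 mm, bevelled above to 45 mm across the top), about 14 g; origin at the centre of its underside, z up; it slides easily and drops when its middle passes the block's edge. It starts alone in the far row (block x about 0.07 to 0.095), anywhere along the middle 200 mm
- salt: white ceramic salt shaker with a steel top, 34 mm wide, 60 mm high, loose, standing in the middle row of the chopping block (block x within 0.01 of 0), between the two rows of lids; origin at the centre of its underside, z up; to be left alone
- pepper: white ceramic pepper shaker with a black top, 34 mm wide, 60 mm high, loose, standing in the middle row of the chopping block (block x within 0.01 of 0), between the two rows of lids; origin at the centre of its underside, z up; to be left alone
- shot_glass: small clear glass, 35 mm wide, 55 mm high, loose, standing in the middle row of the chopping block (block x within 0.01 of 0), between the two rows of lids; origin at the centre of its underside, z up; to be left alone

How it is judged:
At the end, for the whole second after the job is handed in: All three lids lie at rest down inside the pan (the lid's underside centre within the pan's walls and below its rim, less than 40 mm above the counter); the two shakers and the small glass stand upright (within 0.3 rad) within 20 mm of where they were (x of lid_a in the frame of pan between -0.16 and 0.16 m and y of lid_a in the frame of pan between -0.086 and 0.086 m and z of each of lid_a, lid_b, lid_c in the frame of pan below 0.04 m and linear speed of each of lid_a, lid_b, lid_c below 0.02 m/s and x of lid_b in the frame of pan between -0.16 and 0.16 m and y of lid_b in the frame of pan between -0.086 and 0.086 m and x of lid_c in the frame of pan between -0.16 and 0.16 m and y of lid_c in the frame of pan between -0.086 and 0.086 m and distance of each of salt, pepper, shot_glass from where it was at the start of the episode below 0.02 m and angle between each of salt, pepper, shot_glass's own z axis and vertical below 0.3 rad); the robot touches nothing.
It fails at once if a lid is lifted (its underside more than 15 mm above the block's top) (height (world z) of any of lid_a, lid_b, lid_c above 0.06 m).
It fails at once if a shaker or the small glass is pushed more than 20 mm from its place (distance of any of salt, pepper, shot_glass from where it was at the start of the episode above 0.02 m).
It fails at once if a shaker or the small glass is tipped by more than 0.3 rad (angle between any of salt, pepper, shot_glass's own z axis and vertical above 0.3 rad).
It also fails if it takes over 51 s, if anything falls off the work surface, if the arm or the gripper's body presses on something with over 40 N, if the wrist force passes 120 N, or if a joint passes its speed limit or range.

## Working session

There is one attempt and no reset: what is moved stays moved. The work goes in short steps, Python scripts to look and compute and a tool call to move; the robot and the scene stay as the last step left them, time stands still between calls to the robot, and variables do not carry over. Pictures are saved under pics/ and viewed, at most 10 in all, crops included, and the job is handed in when it is done.

Besides the shell and the picture viewer there is one more tool, called by a JSON object that holds its "api" and its "payload". send_rows: Moves the arm, as the interface text tells. Its arguments: {"type":"object","properties":{"increments":{"type":"array","items":{"type":"array","items":{"type":"array","items":{"type":"number"}}}},"grip_force":{"type":"number"}},"required":["increments"]}

```bash
mkdir -p pics; cat > h.py <<'E'
from workcell import r
import numpy as np, cv2
def ray(c,uv,z):
    d=c["R"].T@np.array([(uv[0]-c["cx"])/c["fx"],(uv[1]-c["cy"])/c["fy"],1.]);o=-c["R"].T@c["t"]
    return o+d*(z-o[2])/d[2]
def tri(c1,u1,c2,u2):
    A=[];b=[]
    for c,u in((c1,u1),(c2,u2)):
        P=np.c_[c["R"],c["t"]];x=(u[0]-c["cx"])/c["fx"];y=(u[1]-c["cy"])/c["fy"]
        for q in(x*P[2]-P[0],y*P[2]-P[1]):A.append(q[:3]);b.append(-q[3])
    return np.linalg.lstsq(np.array(A),np.array(b),rcond=None)[0]
def save(c,n):cv2.imwrite("pics/"+n+".png",c["frame"][:,:,::-1])
E
python3 - <<'E'
from h import *
cs={n:r.read_camera(n) for n in("top","scene")}
for n,c in cs.items():
    save(c,n+"0"); print(n,-c["R"].T@c["t"])
    for l,z in(("block",0),("pan",0),("lid_a",.045),("salt",.045),("pepper",.045),("shot_glass",.045)):
        for d in r.pinpoint(c,l)[:4]:
            print(l,round(d["p"],2),np.round(d["location"]),ray(c,d["location"],z).round(3))
s=r.observe();print(s["time"],s["tool_pos"],s["tool_rot"],r.pinch_z,s["gripper_width"])
E
```

```text
top [ 0.4698366  -0.00614858  0.74644268]
block 0.9 [303. 232.] [0.546 0.046 0.   ]
block 0.34 [362. 286.] [ 0.461 -0.045  0.   ]
pan 0.61 [478. 219.] [ 0.561 -0.224  0.   ]
lid_a 0.94 [248. 284.] [0.466 0.124 0.045]
lid_a 0.88 [266. 169.] [0.636 0.097 0.045]
lid_a 0.55 [358. 286.] [ 0.462 -0.035  0.045]
salt 0.96 [389. 221.] [ 0.555 -0.084  0.045]
pepper 0.93 [305. 229.] [0.545 0.039 0.045]
shot_glass 0.95 [230. 238.] [0.535 0.15  0.045]
scene [ 1.01994305 -0.27738128  0.79134902]
block 0.74 [326. 245.] [0.543 0.036 0.   ]
pan 0.91 [184. 326.] [ 0.565 -0.226  0.   ]
lid_a 0.67 [347. 175.] [0.462 0.126 0.045]
lid_a 0.66 [392. 255.] [0.638 0.096 0.045]
lid_a 0.61 [261. 212.] [ 0.461 -0.038  0.045]
salt 0.81 [266. 266.] [ 0.558 -0.081  0.045]
pepper 0.62 [329. 227.] [0.543 0.04  0.045]
shot_glass 0.75 [383. 197.] [0.533 0.151 0.045]
0.7 [0.15238518 0.58032888 0.21864991] [1.28042118e-01 9.91768731e-01 8.58574426e-06 2.40077155e-06] 0.0188 0.09321116722222188
```

View pics/top0.png

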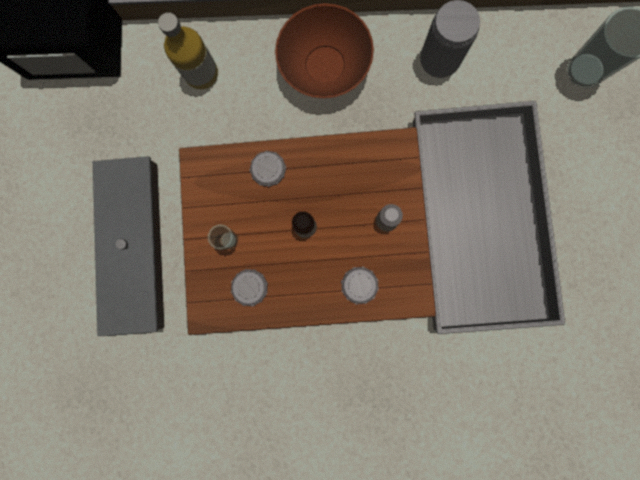

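View pics/scene0.png

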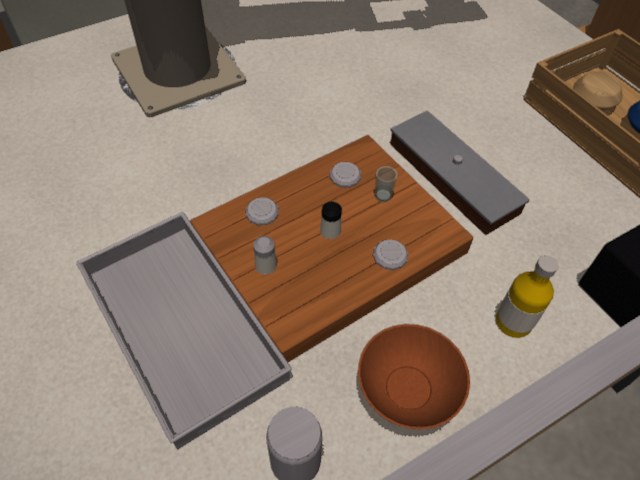

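The top view shows the pan at -y (right). The near-row lids are at px (248,287) and (360,285) and the far lid is at (267,168). The salt, pepper and glass are in the middle row. The scene view agrees. Next I'll refine the block frame and check the lid heights and the tall neighbour (black grinder near px (437,65)).

```bash
cat >> h.py <<'E'
from scipy.spatial.transform import Rotation as Ro
TH=0.065;C=np.array([.545,.041])
def bw(bx,by):
    c,s=np.cos(TH),np.sin(TH);return C+np.array([c*bx-s*by,s*bx+c*by])
def wb(p):
    c,s=np.cos(TH),np.sin(TH);d=np.array(p[:2])-C;return np.array([c*d[0]+s*d[1],-s*d[0]+c*d[1]])
def delta(bx,by,z):
    s=r.observe();Rm=Ro.from_quat(s["tool_rot"])
    t=np.r_[bw(bx,by),z]-s["tool_pos"]
    Rt=np.c_[[np.sin(TH)*-1*-1,-np.cos(TH),0],[np.cos(TH),np.sin(TH),0],[0,0,-1]]
    Rt[:,0]=np.cross(Rt[:,1],Rt[:,2])
    print(round(s["time"],2),"F",s["force"].round(1),"w",round(s["gripper_width"],4),"tcp block",wb(s["tool_pos"]).round(3),s["tool_pos"][2].round(4),"shift mm",(Rm.inv().apply(t)*1000).round(0),"turn",(Rm.inv()*Ro.from_matrix(Rt)).as_rotvec(degrees=True).round(1))
E
python3 - <<'E'
from h import *
c=r.read_camera("top");d=r.read_camera("scene")
P=[ray(c,u,.045)[:2] for u in((180,149),(188,332),(434,316),(416,128))]
print(np.round(P,3),"centre",np.mean(P,0))
for i in range(4):
    v=P[(i+1)%4]-P[i];print(np.linalg.norm(v).round(3),np.degrees(np.arctan2(v[1],v[0])).round(1))
print("grinder",tri(c,(457,20),d,(295,430)),ray(c,(437,68),0),"bowl",ray(c,(325,92),.05))
A=[x["location"] for x in r.pinpoint(c,"lid_a")[:3]];B=[x["location"] for x in r.pinpoint(d,"lid_a")[:3]]
for a in A:
    b=min(B,key=lambda b:np.linalg.norm(ray(d,b,.045)-ray(c,a,.045)));t=tri(c,a,d,b);print("lid",t.round(3),wb(t).round(3))
for l in("salt","pepper","shot_glass"):
    print(l,wb(ray(c,r.pinpoint(c,l)[0]["location"],.045)).round(3))
delta(-.088,-.02,.14)
E
```

```text
[[ 0.67   0.227]
 [ 0.399  0.211]
 [ 0.417 -0.143]
 [ 0.693 -0.127]] centre [0.5449069 0.0420359]
0.272 -176.6
0.355 -87.0
0.277 3.2
0.355 93.7
grinder [ 0.8197498  -0.17581209  0.11745256] [ 0.80550107 -0.17209042  0.        ] bowl [0.75098171 0.00687719 0.05      ]
lid [0.59  0.054 0.212] [0.046 0.01 ]
lid [0.467 0.121 0.053] [-0.072  0.085]
lid [ 0.46  -0.038  0.043] [-0.09  -0.074]
salt [ 0.006 -0.124]
pepper [ 0.002 -0.002]
shot_glass [-0.009  0.111]
1.05 F [-0.2 -0.2 -0.3] w 0.0929 tcp block [-0.357  0.564] 0.2186 shift mm [-440. -469.   79.] turn [-0.   0.  71.6]
```

{"api": "send_rows", "payload": {"increments": [[[0.4, -27, -29, 0, 0, 0, 0], [0.4, -27, -29, 0, 0, 0, 0]]]}}

```text
time: 1.22
tool_pos: [0.1912, 0.5066, 0.2173]
tool_rot: [0.127, 0.992, -0.001, -0.0]
force: [0.3, -0.0, 0.0]
gripper_width: 0.084
grip_force: 0.0
```

I entered that move in mm when the units are metres. The per-row cap limited it, and it went the intended way. I'll use metres from here.

{"api": "send_rows", "payload": {"increments": [[[0.4, -0.027, -0.029, 0, 0, 0, 7], [0.4, -0.054, -0.058, 0, 0, 0, 14], [0.4, -0.081, -0.087, 0, 0, 0, 21], [0.4, -0.108, -0.116, 0, 0, 0, 28], [0.4, -0.135, -0.145, 0, 0, 0, 35]]]}}

```text
time: 1.63
tool_pos: [0.286, 0.3308, 0.2188]
tool_rot: [0.423, 0.906, 0.0, 0.0]
force: [-0.0, 0.3, 0.5]
gripper_width: 0.0511
grip_force: 0.0
```

```bash
sed -i 's/TH=0.065/TH=0.060/' h.py; python3 -c "
from h import *
delta(-.089,-.02,.1)"
```

```text
1.63 F [-0.   0.3  0.5] w 0.0511 tcp block [-0.241  0.305] 0.2188 shift mm [-352.  -71.  119.] turn [ 0.  -0.  36.5]
```

{"api": "send_rows", "payload": {"increments": [[[0.4, -0.04, -0.008, 0, 0, 0, 7], [0.4, -0.08, -0.016, 0, 0, 0, 14], [0.4, -0.12, -0.024, 0, 0, 0, 21], [0.4, -0.16, -0.032, 0.0, 0, 0, 28], [0.4, -0.2, -0.04, 0, 0, 0, 35]]]}}

```text
time: 2.05
tool_pos: [0.3849, 0.1521, 0.219]
tool_rot: [0.676, 0.737, 0.001, 0.0]
force: [1.1, 1.1, 1.0]
gripper_width: 0.0285
grip_force: 0.0
```

```bash
python3 -c "
from h import *
delta(-.089,-.02,.1)"
```

```text
2.05 F [1.1 1.1 1. ] w 0.0285 tcp block [-0.153  0.121] 0.219 shift mm [-142.   60.  119.] turn [ 0.1 -0.   1.5]
```

{"api": "send_rows", "payload": {"increments": [[[0.4, -0.036, 0.015, 0, 0, 0, 1], [0.4, -0.072, 0.03, 0, 0, 0, 1], [0.4, -0.108, 0.045, 0.0, 0, 0, 1], [0.4, -0.135, 0.06, 0.025, 0, 0, 1], [0.4, -0.135, 0.06, 0.06, 0, 0, 1]]]}}

```text
time: 2.47
tool_pos: [0.4616, 0.0203, 0.1619]
tool_rot: [0.682, 0.732, 0.002, 0.004]
force: [1.0, 0.6, -0.5]
gripper_width: 0.0276
grip_force: 0.0
```

{"api": "send_rows", "payload": {"increments": [[[0.4, 0, 0, 0.02, 0, 0, 0], [0.4, 0, 0, 0.03, 0, 0, 0], [0.4, 0, 0, 0.03, 0, 0, 0]]]}}

```text
time: 2.72
tool_pos: [0.4546, 0.0251, 0.1261]
tool_rot: [0.68, 0.733, -0.001, -0.002]
force: [-0.1, -0.6, -0.3]
gripper_width: 0.0275
grip_force: 0.0
```

```bash
python3 -c "
from h import *
c=r.read_camera('top');save(c,'top1')
delta(-.089,-.02,.048)"
```

```text
2.77 F [-0.9 -0.4  0.5] w 0.0278 tcp block [-0.09 -0.01] 0.1282 shift mm [-10.   1.  80.] turn [-0.1 -0.   0.9]
```

View pics/top1.png

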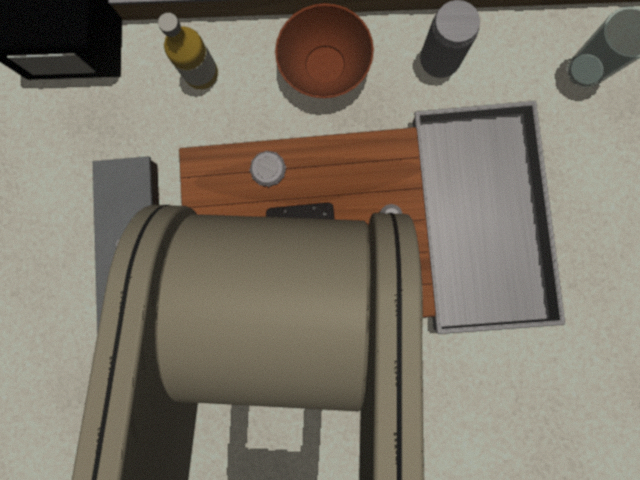

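The arm hides the lid in the top view, but the measured pose is where it should be: 27 mm clear of lid_a and far from lid_b. I'll descend there.

{"api": "send_rows", "payload": {"increments": [[[0.4, -0.003, 0.001, 0.03, 0, 0, 1], [0.4, -0.006, 0.001, 0.055, 0, 0, 1], [0.4, -0.006, 0.001, 0.07, 0, 0, 1], [0.4, -0.006, 0.001, 0.078, 0, 0, 1], [0.4, -0.006, 0.001, 0.078, 0, 0, 1]]]}}

```text
time: 3.18
tool_pos: [0.4579, 0.0196, 0.0506]
tool_rot: [0.686, 0.727, -0.0, -0.0]
force: [0.1, -0.3, 0.7]
gripper_width: 0.0279
grip_force: 0.0
```

```bash
python3 -c "
from h import *
c=r.read_camera('scene');save(c,'sc1')
delta(-.089,-.175,.048)"
```

```text
3.23 F [ 0.3 -0.  -0.1] w 0.0281 tcp block [-0.088 -0.016] 0.0517 shift mm [-159.   -1.    4.] turn [ 0.1  0.  -0.1]
```

View pics/sc1.png

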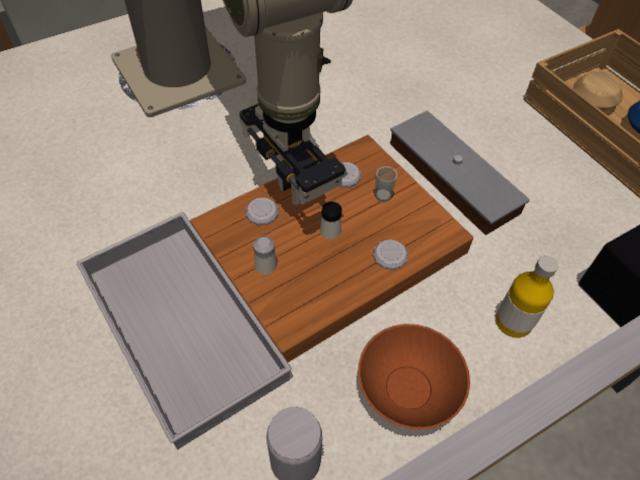

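The scene view shows the fingers down between the two near lids, in line with lid_a (262,211) and clear of the pepper. I'll sweep now.

{"api": "send_rows", "payload": {"increments": [[[0.4, -0.006, 0, 0.003, 0, 0, 0], [0.4, -0.018, 0, 0.003, 0, 0, 0], [0.4, -0.03, 0, 0.003, 0, 0, 0], [0.4, -0.044, 0, 0.003, 0, 0, 0], [0.4, -0.058, 0, 0.003, 0, 0, 0]]]}}

```text
time: 3.65
tool_pos: [0.4628, -0.0398, 0.0496]
tool_rot: [0.686, 0.727, 0.001, 0.001]
force: [0.0, -0.5, 0.0]
gripper_width: 0.028
grip_force: 0.0
```

{"api": "send_rows", "payload": {"increments": [[[0.4, -0.015, 0, 0, 0, 0, 0], [0.4, -0.03, 0, 0, 0, 0, 0], [0.4, -0.045, 0, 0, 0, 0, 0], [0.4, -0.06, 0, 0, 0, 0, 0], [0.4, -0.075, 0, 0, 0, 0, 0]]]}}

```text
time: 4.07
tool_pos: [0.467, -0.1152, 0.0496]
tool_rot: [0.686, 0.727, 0.001, 0.002]
force: [1.1, 0.0, 0.1]
gripper_width: 0.0277
grip_force: 0.0
```

{"api": "send_rows", "payload": {"increments": [[[0.4, -0.012, 0, 0, 0, 0, 0], [0.4, -0.022, 0, 0, 0, 0, 0], [0.4, -0.022, 0, 0, 0, 0, 0], [0.4, -0.022, 0, 0, 0, 0, 0]]]}}

```text
time: 4.4
tool_pos: [0.4672, -0.136, 0.0481]
tool_rot: [0.687, 0.727, 0.0, 0.0]
force: [-0.1, 0.7, -0.1]
gripper_width: 0.0276
grip_force: 0.0
```

```bash
python3 -c "
from h import *
c=r.read_camera('scene');save(c,'sc2')
delta(-.074,.138,.1)"
```

```text
4.45 F [0.2 0.1 0. ] w 0.028 tcp block [-0.088 -0.171] 0.0479 shift mm [309.  14. -52.] turn [ 0.  -0.  -0.2]
```

View pics/sc2.png

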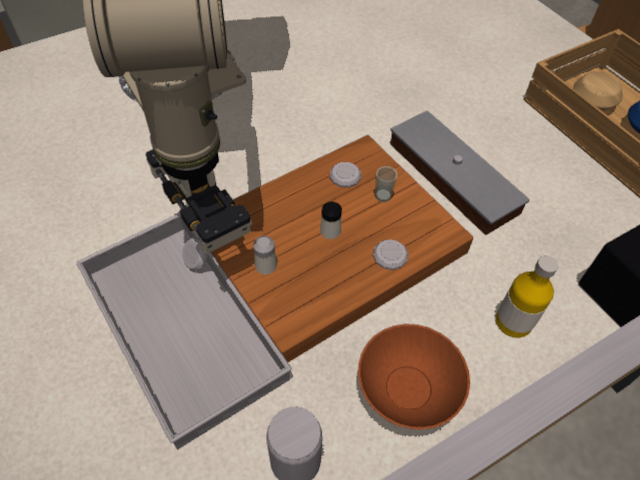

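Lid_a went over the end and appears to lean inside the pan at (193,252). I'll lift away, go behind lid_b and check it from there.

{"api": "send_rows", "payload": {"increments": [[[0.4, 0.0, 0, -0.03, 0, 0, 0], [0.4, 0.0, 0, -0.065, 0, 0, 0], [0.4, 0.04, 0.002, -0.075, 0, 0, 0], [0.4, 0.08, 0.004, -0.075, 0, 0, 0], [0.4, 0.12, 0.006, -0.075, 0, 0, 0]]]}}

```text
time: 4.87
tool_pos: [0.4667, -0.014, 0.1243]
tool_rot: [0.687, 0.727, 0.001, 0.001]
force: [0.5, 0.3, -0.3]
gripper_width: 0.0279
grip_force: 0.0
```

{"api": "send_rows", "payload": {"increments": [[[0.4, 0.04, 0.001, 0, 0, 0, 0], [0.4, 0.08, 0.002, 0, 0, 0, 0], [0.4, 0.12, 0.003, 0, 0, 0, 0], [0.4, 0.16, 0.004, 0, 0, 0, 0], [0.4, 0.19, 0.005, 0, 0, 0, 0]]]}}

```text
time: 5.28
tool_pos: [0.4589, 0.1782, 0.1228]
tool_rot: [0.686, 0.728, 0.0, -0.0]
force: [0.8, -0.4, -0.0]
gripper_width: 0.0284
grip_force: 0.0
```

{"api": "send_rows", "payload": {"increments": [[[0.4, 0.001, 0, 0.01, 0, 0, 0], [0.4, 0.001, 0, 0.01, 0, 0, 0], [0.4, 0.001, 0, 0.01, 0, 0, 0]]]}}

```text
time: 5.53
tool_pos: [0.4588, 0.1755, 0.1117]
tool_rot: [0.686, 0.728, -0.001, -0.0]
force: [-0.1, 0.2, 0.2]
gripper_width: 0.0278
grip_force: 0.0
```

```bash
python3 -c "
from h import *
c=r.read_camera('scene');save(c,'sc3')
t=r.read_camera('top')
for n,k in(('s',c),('t',t)):
  for d in r.pinpoint(k,'lid_a')[:4]: print(n,round(d['p'],2),np.round(d['location']),wb(ray(k,d['location'],.045)).round(3))
  for l in('salt','pepper','shot_glass'):
    for d in r.pinpoint(k,l)[:1]: print(n,l,wb(ray(k,d['location'],.045)).round(3))
delta(-.077,.138,.048)"
```

```text
s 0.97 [348. 176.] [-0.075  0.09 ]
s 0.89 [195. 257.] [-0.068 -0.205]
s 0.77 [391. 254.] [0.093 0.049]
s salt [ 0.006 -0.121]
s pepper [-0.001 -0.004]
s shot_glass [-0.001  0.113]
t 0.88 [248. 284.] [-0.074  0.087]
t 0.88 [267. 171.] [0.092 0.049]
t 0.66 [444. 278.] [-0.086 -0.196]
t salt [ 0.005 -0.119]
t pepper [ 0.001 -0.002]
t shot_glass [-0.004  0.11 ]
6.03 F [0.1 0.3 0.9] w 0.0277 tcp block [-0.077  0.139] 0.1128 shift mm [-1. -0. 65.] turn [ 0.  -0.  -0.2]
```

View pics/sc3.png

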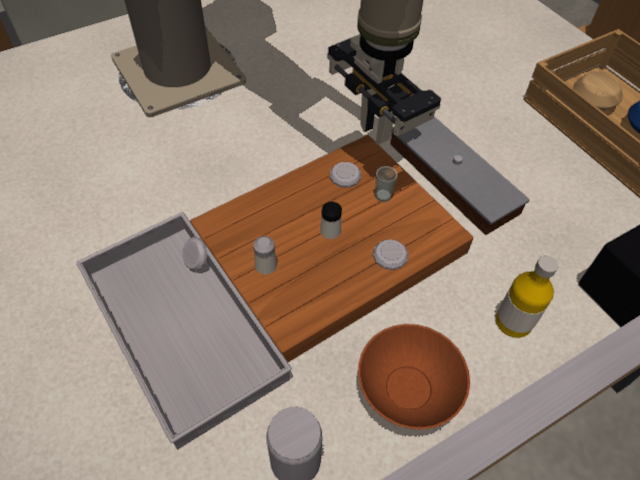

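Lid_a stands leaning on the pan's inner wall, inside the pan at (195,254), and nothing else has moved. A faster exit should throw lid_b clear of the wall and knock lid_a flat. I'll descend behind lid_b and sweep.

{"api": "send_rows", "payload": {"increments": [[[0.4, 0, 0, 0.03, 0, 0, 0], [0.4, 0, 0, 0.05, 0, 0, 0], [0.4, 0, 0, 0.06, 0, 0, 0], [0.4, 0, 0, 0.063, 0, 0, 0], [0.4, 0, 0, 0.063, 0, 0, 0]]]}}

```text
time: 6.45
tool_pos: [0.4594, 0.1753, 0.0491]
tool_rot: [0.687, 0.727, -0.001, -0.0]
force: [-0.8, -0.6, -0.2]
gripper_width: 0.0282
grip_force: 0.0
```

{"api": "send_rows", "payload": {"increments": [[[0.4, -0.006, 0, 0.001, 0, 0, 0], [0.4, -0.016, 0, 0.001, 0, 0, 0], [0.4, -0.028, 0, 0.001, 0, 0, 0], [0.4, -0.042, 0, 0.001, 0, 0, 0], [0.4, -0.057, 0, 0.001, 0, 0, 0]]]}}

```text
time: 6.87
tool_pos: [0.464, 0.1173, 0.0496]
tool_rot: [0.687, 0.727, 0.001, 0.001]
force: [0.8, -0.4, 0.5]
gripper_width: 0.0281
grip_force: 0.1
```

```bash
python3 -c "
from h import *
c=r.read_camera('scene')
for d in r.pinpoint(c,'lid_a')[:4]: print(round(d['p'],2),np.round(d['location']),wb(ray(c,d['location'],.045)).round(3))
delta(-.077,-.175,.048)"
```

```text
0.96 [329. 186.] [-0.074  0.049]
0.71 [389. 252.] [0.089 0.05 ]
0.66 [195. 253.] [-0.074 -0.202]
6.97 F [-0.1 -0.8  0.8] w 0.028 tcp block [-0.076  0.08 ] 0.0495 shift mm [-255.    1.    2.] turn [ 0.1  0.  -0.3]
```

{"api": "send_rows", "payload": {"increments": [[[0.4, -0.012, 0, 0, 0, 0, 0], [0.4, -0.027, 0, 0, 0, 0, 0], [0.4, -0.044, 0, 0, 0, 0, 0], [0.4, -0.064, 0, 0, 0, 0, 0], [0.4, -0.086, 0, 0, 0, 0, 0]]]}}

```text
time: 7.38
tool_pos: [0.4686, 0.0321, 0.0494]
tool_rot: [0.686, 0.727, 0.001, 0.0]
force: [0.6, -1.1, -0.4]
gripper_width: 0.0277
grip_force: 0.1
```

{"api": "send_rows", "payload": {"increments": [[[0.4, -0.026, 0, 0, 0, 0, 0], [0.4, -0.054, 0, 0, 0, 0, 0], [0.4, -0.084, 0, 0, 0, 0, 0], [0.4, -0.114, 0, 0, 0, 0, 0], [0.4, -0.144, 0, 0, 0, 0, 0]]]}}

```text
time: 7.8
tool_pos: [0.4767, -0.1127, 0.0494]
tool_rot: [0.687, 0.727, 0.0, 0.001]
force: [1.0, 0.2, -0.7]
gripper_width: 0.0281
grip_force: 0.0
```

{"api": "send_rows", "payload": {"increments": [[[0.4, -0.02, 0, 0, 0, 0, 0], [0.4, -0.025, 0, 0, 0, 0, 0], [0.4, -0.025, 0, -0.025, 0, 0, 0], [0.4, -0.025, 0, -0.06, 0, 0, 0], [0.4, 0.01, 0.02, -0.09, 0, 0, 0]]]}}

```text
time: 8.22
tool_pos: [0.4917, -0.1092, 0.1356]
tool_rot: [0.688, 0.726, -0.001, 0.0]
force: [1.5, 0.3, 0.0]
gripper_width: 0.0279
grip_force: 0.0
```

```bash
python3 -c "
from h import *
c=r.read_camera('scene');save(c,'sc4')
for d in r.pinpoint(c,'lid_a')[:4]: print(round(d['p'],2),np.round(d['location']),wb(ray(c,d['location'],.01)).round(3))
delta(.093,.1,.135)"
```

```text
0.74 [162. 271.] [-0.096 -0.253]
0.67 [194. 268.] [-0.075 -0.21 ]
0.55 [391. 255.] [0.078 0.067]
8.32 F [ 0.3  0.  -0.8] w 0.028 tcp block [-0.056 -0.142] 0.1395 shift mm [242. 149.   6.] turn [ 0.6  0.1 -0.1]
```

View pics/sc4.png

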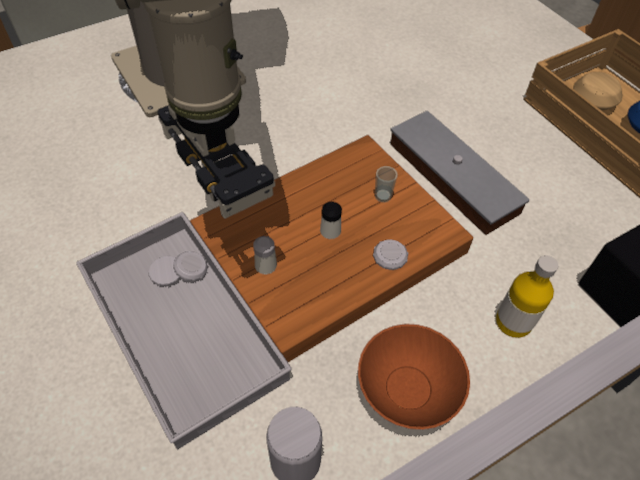

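Both near lids lie flat in the pan at (165,271) and (190,266). The shakers and glass are undisturbed. Next is lid_c: I'll cross over at z≈0.14 and land behind it.

{"api": "send_rows", "payload": {"increments": [[[0.4, 0.03, 0.018, -0.008, 0, 0, 0], [0.4, 0.063, 0.039, -0.008, 0, 0, 0], [0.4, 0.096, 0.06, -0.008, 0, 0, 0], [0.4, 0.129, 0.08, -0.008, 0, 0, 0], [0.4, 0.162, 0.1, -0.008, 0, 0, 0]]]}}

```text
time: 8.73
tool_pos: [0.5835, 0.0636, 0.1411]
tool_rot: [0.686, 0.727, -0.0, -0.0]
force: [0.0, -0.3, 0.4]
gripper_width: 0.0279
grip_force: 0.0
```

{"api": "send_rows", "payload": {"increments": [[[0.4, 0.033, 0.021, 0, 0, 0, 0], [0.4, 0.06, 0.038, 0, 0, 0, 0], [0.4, 0.078, 0.048, 0, 0, 0, 0], [0.4, 0.078, 0.048, 0, 0, 0, 0], [0.4, 0.078, 0.048, 0, 0, 0, 0]]]}}

```text
time: 9.15
tool_pos: [0.6262, 0.1433, 0.1405]
tool_rot: [0.686, 0.728, -0.001, -0.0]
force: [0.1, -0.2, 0.1]
gripper_width: 0.0277
grip_force: 0.0
```

```bash
python3 -c "
from h import *
c=r.read_camera('scene')
for d in r.pinpoint(c,'lid_a')[:4]: print(round(d['p'],2),np.round(d['location']),wb(ray(c,d['location'],.045)).round(3))
delta(.093,.1,.048)"
```

```text
0.92 [389. 254.] [0.091 0.048]
0.74 [188. 266.] [-0.059 -0.221]
0.7 [181. 325.] [ 0.026 -0.274]
0.66 [164. 270.] [-0.071 -0.254]
9.25 F [-0.3 -1.1  0.3] w 0.0278 tcp block [0.087 0.095] 0.1409 shift mm [ 5.  6. 93.] turn [-0.1  0.  -0.1]
```

{"api": "send_rows", "payload": {"increments": [[[0.4, 0.005, 0.005, 0.025, 0, 0, 0], [0.4, 0.005, 0.005, 0.055, 0, 0, 0], [0.4, 0.005, 0.005, 0.08, 0, 0, 0], [0.4, 0.005, 0.005, 0.092, 0, 0, 0], [0.4, 0.005, 0.005, 0.092, 0, 0, 0]]]}}

```text
time: 9.67
tool_pos: [0.6299, 0.1458, 0.0474]
tool_rot: [0.687, 0.727, -0.001, -0.001]
force: [0.2, -0.0, 0.2]
gripper_width: 0.0278
grip_force: 0.0
```

{"api": "send_rows", "payload": {"increments": [[[0.4, -0.006, 0, 0, 0, 0, 0], [0.4, -0.016, 0, 0, 0, 0, 0], [0.4, -0.028, 0, 0, 0, 0, 0], [0.4, -0.042, 0, 0, 0, 0, 0], [0.4, -0.058, 0, 0, 0, 0, 0]]]}}

```text
time: 10.08
tool_pos: [0.6352, 0.0878, 0.0503]
tool_rot: [0.687, 0.727, 0.0, 0.0]
force: [0.4, -0.1, -0.2]
gripper_width: 0.0277
grip_force: 0.1
```

```bash
python3 -c "
from h import *
c=r.read_camera('scene')
for d in r.pinpoint(c,'lid_a')[:4]: print(round(d['p'],2),np.round(d['location']),wb(ray(c,d['location'],.045)).round(3))
delta(.093,-.175,.048)"
```

```text
0.96 [192. 270.] [-0.05 -0.22]
0.94 [373. 266.] [0.095 0.013]
0.64 [164. 269.] [-0.074 -0.254]
10.18 F [-0.1 -0.  -0.1] w 0.0277 tcp block [0.093 0.039] 0.0501 shift mm [-214.    1.    2.] turn [ 0.   0.1 -0.3]
```

{"api": "send_rows", "payload": {"increments": [[[0.4, -0.012, 0, 0.001, 0, 0, 0], [0.4, -0.026, 0, 0.001, 0, 0, 0], [0.4, -0.042, 0, 0.001, 0, 0, 0], [0.4, -0.06, 0, 0.001, 0, 0, 0], [0.4, -0.08, 0, 0.001, 0, 0, 0]]]}}

```text
time: 10.6
tool_pos: [0.6394, 0.0084, 0.0486]
tool_rot: [0.686, 0.727, 0.0, 0.0]
force: [-0.1, -0.9, 0.1]
gripper_width: 0.0276
grip_force: 0.2
```

{"api": "send_rows", "payload": {"increments": [[[0.4, -0.024, 0, 0, 0, 0, 0], [0.4, -0.05, 0, 0, 0, 0, 0], [0.4, -0.078, 0, 0, 0, 0, 0], [0.4, -0.108, 0, 0, 0, 0, 0], [0.4, -0.13, 0, 0, 0, 0, 0]]]}}

```text
time: 11.02
tool_pos: [0.6466, -0.1234, 0.0486]
tool_rot: [0.687, 0.727, -0.0, 0.0]
force: [0.1, 0.2, 0.0]
gripper_width: 0.0279
grip_force: 0.0
```

{"api": "send_rows", "payload": {"increments": [[[0.4, -0.005, 0, 0, 0, 0, 0], [0.4, -0.005, 0, -0.02, 0, 0, 0], [0.4, 0, 0, -0.055, 0, 0, 0], [0.4, 0, 0, -0.09, 0, 0, 0], [0.4, 0.0, 0.0, -0.12, 0, 0, 0]]]}}

```text
time: 11.43
tool_pos: [0.6467, -0.1201, 0.1704]
tool_rot: [0.686, 0.727, 0.0, 0.0]
force: [0.8, -0.6, -0.1]
gripper_width: 0.028
grip_force: 0.0
```

```bash
python3 -c "
from h import *
c=r.read_camera('scene');save(c,'sc5')
for d in r.pinpoint(c,'lid_a')[:4]: print(round(d['p'],2),np.round(d['location']),wb(ray(c,d['location'],.01)).round(3))
for l in('salt','pepper','shot_glass'):
    for d in r.pinpoint(c,l)[:1]: print(l,wb(ray(c,d['location'],.045)).round(3))
delta(.093,-.1,.2)"
```

```text
0.86 [247. 349.] [ 0.093 -0.209]
0.85 [166. 270.] [-0.095 -0.248]
0.84 [193. 268.] [-0.075 -0.211]
pepper [-0.001 -0.003]
shot_glass [-0.005  0.108]
11.68 F [0.7 0.3 0.2] w 0.0279 tcp block [ 0.092 -0.167] 0.168 shift mm [ 67.   1. -32.] turn [-0.  -0.  -0.1]
```

View pics/sc5.png

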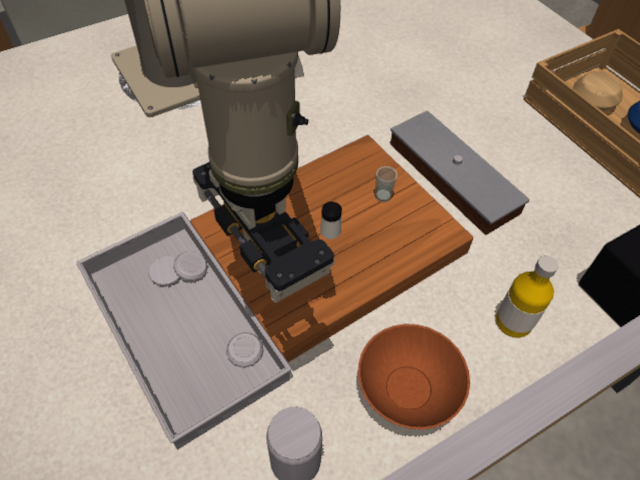

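All three lids are in the pan at (165,270), (190,266) and (244,349). The gripper hides the salt here, so I'll lift straight up and check it before handing in.

{"api": "send_rows", "payload": {"increments": [[[0.4, 0.03, 0, -0.02, 0, 0, 0], [0.4, 0.06, 0, -0.04, 0, 0, 0], [0.4, 0.09, 0, -0.06, 0, 0, 0], [0.4, 0.12, 0, -0.06, 0, 0, 0], [0.4, 0.15, 0, -0.06, 0, 0, 0]]]}}

```text
time: 12.1
tool_pos: [0.638, 0.0308, 0.2281]
tool_rot: [0.687, 0.727, -0.0, -0.0]
force: [1.3, -0.1, -0.7]
gripper_width: 0.0278
grip_force: 0.0
```

{"api": "send_rows", "payload": {"increments": [[[0.4, 0.03, 0, 0, 0, 0, 0], [0.4, 0.05, 0, 0, 0, 0, 0], [0.4, 0.05, 0, 0, 0, 0, 0], [0.4, 0.05, 0, 0, 0, 0, 0], [0.4, 0.05, 0, 0, 0, 0, 0]]]}}

```text
time: 12.52
tool_pos: [0.6347, 0.0788, 0.2268]
tool_rot: [0.686, 0.727, -0.001, -0.001]
force: [-0.1, -0.0, -0.0]
gripper_width: 0.028
grip_force: 0.0
```

```bash
python3 -c "
from h import *
c=r.read_camera('scene')
for d in r.pinpoint(c,'salt')[:1]: print(round(d['p'],2),wb(ray(c,d['location'],.045)).round(3))
print(r.finish_job())"
```

```text
0.87 [ 0.003 -0.124]
the job is handed in; nothing more can be done
None
```

All three lids were swept into the pan, and the last camera checks showed the shakers and the glass where they started; I handed the job in after about 12.5 s, and the hand-in gave no verdict.

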